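# Pin the probe clamp shut and hold it

### The job

Get the ultrasound probe clamped for its test: swing the open blue jaw down over the probe lying in the holder, then take the red-headed locating pin from the white parts block and push it down through the holes of both halves until its head sits on the jaw. The rubber lining pushes the jaw back up, so keep pressing down on the pin and finish like that, still holding the pin's head with the jaw pressed fully shut, so that a colleague can put in the two black thumbscrews. Leave the probe lying in the holder and everything else on the table where it is.

Things in the scene. Friction and masses are not known exactly. Their poses are not given: they have to be found in the camera images.
- holder: fixed probe rig: base plate (x -88..78, y -90..220, 10 mm thick), blue lower clamp half (x -75..57, 90 mm wide about y = 0, parting face at z 60 mm), cream phantom 108 mm high at y 114..205 mm, x +-58 mm. Origin on the table under the clamp's middle; x from the pin lug (robot's side) to the hinge (far side), y along the probe to its lens, z up.
- jaw (a joint): blue upper jaw's angle about the hinge line (along the holder's y), rad: 0 = fully shut (stop), 1.57 upright, 1.9 open stop, leaning away from the robot. Starts 1.5 to 1.85. Stiff hinge (0.12 N m): it stays where it is left. 0.16 kg. Let go after closing, it stands about 0.04 to 0.07 rad ajar, lifted by the rubber lining; about 7 N down at the pin hole shuts it.
- jaw_hinge (a point): middle of the hinge line, fixed, in the holder's frame at (50, 0, 60) mm. The jaw is 90 mm wide; shut, its flat lug covers x -75..-33 mm of the holder with its top at z 72 mm, and its arched bridge over the probe covers x -33..38 mm with its top at z 87 mm; the lug's free edge is 125 mm from the hinge line.
- jaw_hole (a point): centre of the mouth of the through hole (11 mm diameter) in the outer (top) face of the jaw's 12 mm thick lug, 100 mm from the hinge line; moves with the jaw; 12 mm straight above lug_hole when shut. Axes are the jaw's, equal to the holder's when shut.
- lug_hole (a point): centre of the mouth, in the holder's parting face, of the vertical through hole (10 mm diameter, 24 mm deep, open below) in the lower half's lug: in the holder's frame at (-50, 0, 60) mm.
- pin: locating pin: red cylindrical head, 24 mm diameter, 30 mm high, on a steel shank 8 mm in diameter, 41 mm long, its lowest 8 mm tapering to a 4 mm nose; 55 g. Origin: centre of the head's underside (shoulder), z up. Starts upright in one of the parts block's three holes, shoulder on the block's top 50 mm above the table; home in the shut clamp the shoulder is 72 mm above the table.
- pin_tip (a point): the nose of the pin, 41 mm below its origin.
- block: white parts block, fixed, 55 mm (x) by 140 mm (y) by 50 mm high, with three 11 mm holes in a row along its y at -45, 0 and 45 mm, 45 mm deep. Origin under its middle on the table. Holds the pin and the two thumbscrews in any order.
- thumbscrew1: thumbscrew with a black head 20 mm in diameter, 12 mm high, in the parts block; to be left there. Origin at the head's underside.
- thumbscrew2: the other, equal thumbscrew; to be left there.
- probe: cream wireless ultrasound probe lying in the lower half along the holder's y: handle 34 mm wide, 30 mm high; 175 mm long overall, lens head 60 mm wide towards the phantom; 0.18 kg. Origin at the underside of the handle, below its middle. Its underside rests on a rubber saddle, 48 mm above the table, that yields 3 mm as the jaw shuts.
- cradle (a point): middle of the unpressed rubber saddle's top, in the holder's frame at (0, 0, 48) mm.
- gel_bottle: pale blue gel bottle, 64 mm diameter, 170 mm high; bystander. Origin under its middle.
- spray_can: white and green spray can, 66 mm diameter, 180 mm high; bystander. Origin under its middle.
- dish: steel instrument dish, 96 by 156 mm, 25 mm high, at the back; bystander. Origin under its middle.
- hex_key: dark L-shaped hex key, 110 mm long, 6 mm thick, lying on the table in front of the rig; bystander.
- rule: steel rule, 26 by 170 mm, 4 mm thick, lying flat at the left; bystander.
Not all that is in view belongs to the job. There is more than one size of the probe; the one meant has the size given above.

How it is judged:
By the outcome, as a careful person would: the job done as asked, in the order asked, and still so for the second after the job is handed in, while the arm keeps its last pose, push and grip.
It also fails if it takes over 58 s, if anything falls off the work surface, if the arm or the gripper's body presses on something with over 40 N, if the wrist force passes 120 N, or if a joint passes its speed limit or range.

### The arm

A 6-joint arm with a two-finger parallel gripper is mounted at the origin on the work surface. World frame = base frame: x ahead of the robot, y to its left, z up, the work surface at z = 0. Lengths are in m, angles in rad, forces in N, time in s.
With the tool pointing down it reaches from about 0.25 to 0.725 m from the base axis. Payload 4 kg.
Tool frame: the origin (TCP) lies where the fingers leave the gripper's body, on its centre line; the fingertips stand 73 mm ahead of it and the grasp point (between the pads) lies 54 mm ahead of it (bot.tip_reach is the z of the fingertips in the tool frame, in m); z points along the fingers, x is the direction in which the jaws open and shut, and the axes are right-handed (so a half turn about z gives the same grasp; the last joint's range is limited). The gripper opens to 85 mm and grips with 20 to 120 N. Pads are 22 mm wide; open, the fingers measure 114 mm over their backs; the gripper's body (76 mm by 85 mm) begins 54 mm behind the grasp point. The pads swing forward as they close: fully open they stand 13 mm farther back than shut.
Start: joints at [1.142, 0.241, 0.005, 1.335, 0, 1.571], TCP at [0.208, 0.455, 0.304] pointing down, gripper open.
Joint ranges: [-2.72, 2.72], [-1.05, 1.87], [-1.09, 1.28], [-1.99, 2.15], [-1.42, 1.44], [-3.14, 3.14]. Speed limits (rad/s): [2.79, 2.79, 3.14, 3.14, 3.14, 3.14].

### API

Orientations are given as a unit quaternion [x, y, z, w].
In Python, from workcell import bot, vision, job_done gives the robot as it stands.
- The arm moves only by the tool drive_tool, never from a script. Its argument "steps" is one flat list of numbers, 7 for each row, row after row: the shift along the tool's x, y, z in m, then the turn, a rotation vector about the tool's x, y, z in degrees, then the closure, from -1 (fully open) to 1 (shut). A call has 1 to 8 rows; each row shifts and turns the commanded pose from where the row before left it, along the tool's axes as they then stand; what a row does not reach is not made up. A row lasts 1/12 s, in which the tool goes at most 41.7 mm and 7.16 degrees, less where a joint would pass 70% of its speed; a pose out of reach is approached as far as the arm can. A call is refused whole if a number of a shift passes 0.0417 or a number of a turn 7.16, either way. A call with a gripper value outside its range is refused whole. The fingers move at their own pace and stop on an object; the grip force is fixed at half the most. Time passes only in rows, so rows that do not move let the fingers close. It gives the time, the measured TCP pose, the force and the opening at its end, in the units of the state.
- bot.get_obs(): the state, without advancing time (a new reading comes with each control period).
- vision.camera(name): name is "side" or "top" or "wrist"; returns (picture, depth): 480x640x3 uint8, red, green, blue; 480x640 float32, m along the optical axis (not along the pixel's ray), 0 where there is no reading.
- vision.camera_model(name): a dict with "mtx" (3x3 intrinsics, pixels), "rvec" (rotation vector, rad) and "tvec" (3), from world to camera coordinates, as OpenCV has them. Camera axes: x right, y down, z forward; pixel columns grow to the right and rows downward; lengths in m; the calibration is good to about 2 mm. A picture is of the moment at which its call begins: read the wrist's pose just before it. camera_model takes no time and is no camera call; for the wrist camera it gives the pose at the moment of the call.
- job_done(): hands the job in, once; it reports no verdict.
The state is a dict: "clock": time; "joint_pos": joint angles; "joint_vel": joint speeds; "tau": joint torques, N m; "eef_pos": TCP position; "tool_rot": TCP orientation; "ft_force": force on the tool from outside, world axes, zero at the start; "ft_torque": the same for the moment, N m; "grip_width": finger opening in m.
Only numpy, scipy, OpenCV 4.12 (cv2) and the standard library are available. Lean on these libraries where they do the work, as an engineer would, in place of code of your own. Each camera call takes 0.05 s, during which the arm holds its last target.

## Working session

There is one attempt and no reset: what is moved stays moved. The work goes in short steps, Python scripts to look and compute and a tool call to move; the robot and the scene stay as the last step left them, time stands still between calls to the robot, and variables do not carry over. Pictures are saved under pics/ and viewed, and the job is handed in when it is done.

Besides the shell and the picture viewer there is one more tool, called after "Request:" as name(argument=value, ...), one argument or row to a line, values as JSON. drive_tool: Moves the arm, as the interface text tells. Its arguments: {"type":"object","properties":{"steps":{"type":"array"}},"required":["steps"]}

```bash
ls; mkdir -p pics; python3 - <<'E'
from workcell import bot, vision
import cv2,numpy as np
print(bot.get_obs()); print(bot.tip_reach)
for n in ["side","top","wrist"]:
    m=vision.camera_model(n); p,d=vision.camera(n)
    np.savez(f"{n}0.npz",p=p,d=d,**{k:np.array(v) for k,v in m.items()})
    cv2.imwrite(f"pics/{n}0.png",p[:,:,::-1]); print(n,m)
E
```

```text
pics
{'clock': 0.0, 'joint_pos': array([ 1.14199019e+00,  2.41454903e-01,  3.71740582e-03,  1.33518430e+00,
       -4.02687093e-05,  1.57083393e+00]), 'joint_vel': array([-0.0012851 ,  0.00102861, -0.00107319,  0.00163941, -0.00015506,
       -0.00014769]), 'tau': array([ 2.01075331e-03, -3.72322369e+01,  2.52405882e+01,  1.71317614e-02,
        8.05139575e-05, -4.71673133e-06]), 'eef_pos': array([0.20770339, 0.45429503, 0.30298924]), 'tool_rot': array([ 8.41373247e-01,  5.40453449e-01, -8.83252850e-04,  5.91332468e-04]), 'ft_force': array([ 0.03873959,  0.45682791, -0.28795269]), 'ft_torque': array([ 0.00549612,  0.00882278, -0.00492598]), 'grip_width': 0.08531204966266451}
0.0726
side {'mtx': array([[519.0753213 ,   0.        , 325.81549295],
       [  0.        , 519.0753213 , 240.12093546],
       [  0.        ,   0.        ,   1.        ]]), 'rvec': array([ 2.39046059, -0.34204914,  0.14760552]), 'tvec': array([-0.45251645,  0.19117624,  1.1668349 ])}
top {'mtx': array([[532.80363605,   0.        , 318.17777618],
       [  0.        , 532.80363605, 241.30579906],
       [  0.        ,   0.        ,   1.        ]]), 'rvec': array([ 2.15591868, -2.19169054,  0.13564153]), 'tvec': array([0.01792711, 0.46378029, 1.54269565])}
wrist {'mtx': array([[416.95144062,   0.        , 314.12852101],
       [  0.        , 416.95144062, 234.29695828],
       [  0.        ,   0.        ,   1.        ]]), 'rvec': array([-2.41298355, -1.55054218, -0.24192019]), 'tvec': array([-0.49958612, -0.03940451,  0.37961903])}
```

View pics/side0.png

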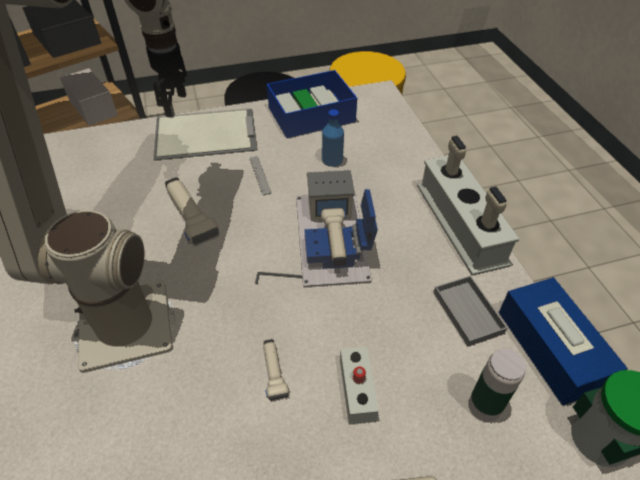

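View pics/top0.png

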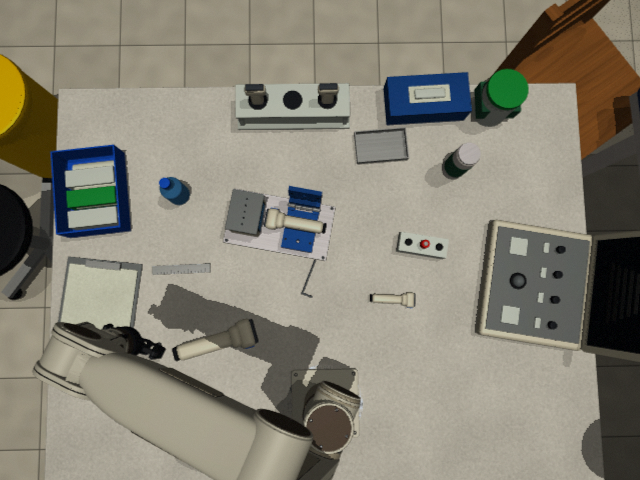

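View pics/wrist0.png

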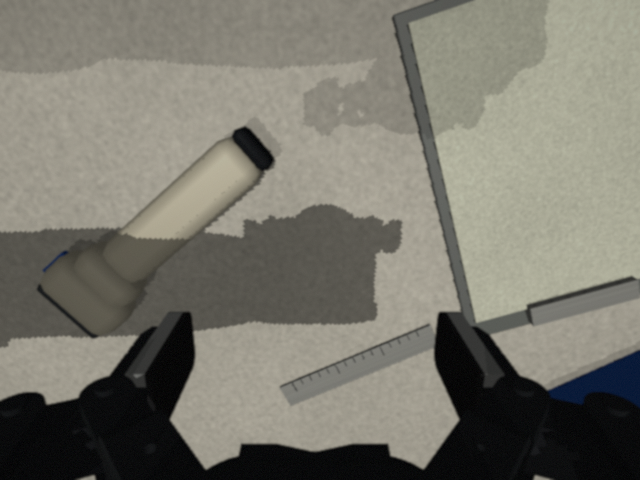

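```bash
cat > h.py <<'E'
import numpy as np,cv2
from scipy.spatial.transform import Rotation as R
def load(n): return dict(np.load(n+".npz"))
def unproj(m,u,v,z=None,d=None):
    Rm=cv2.Rodrigues(m['rvec'])[0]; K=m['mtx']
    ray=np.linalg.inv(K)@[u,v,1.]
    c=-Rm.T@m['tvec'].ravel(); r=Rm.T@ray
    if z is not None: return c+r*(z-c[2])/r[2]
    if d is None: d=float(m['d'][int(round(v)),int(round(u))])
    return c+r*d
def proj(m,P): 
    return cv2.projectPoints(np.atleast_2d(np.array(P,float)),m['rvec'],m['tvec'],m['mtx'],None)[0][:,0]
def crop(m,u0,v0,u1,v1,s,fn):
    c=m['p'][v0:v1,u0:u1,::-1]; cv2.imwrite("pics/"+fn,cv2.resize(c,None,fx=s,fy=s,interpolation=cv2.INTER_CUBIC))
E
python3 - <<'E'
from h import *
t=load("top0"); s=load("side0")
crop(t,215,175,345,275,6,"c1.png"); crop(t,360,220,460,320,6,"c2.png"); crop(s,285,160,395,295,4,"c3.png")
E
```

```text
(no output)
```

View pics/c1.png

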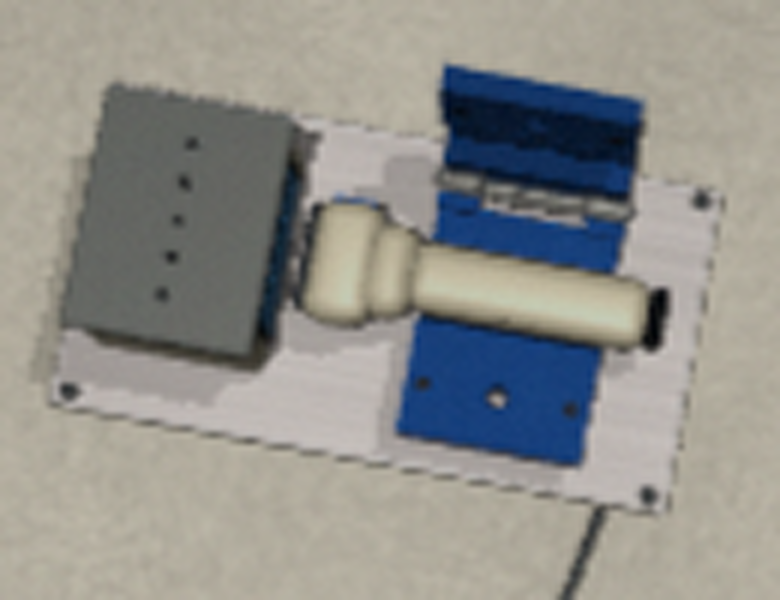

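View pics/c2.png

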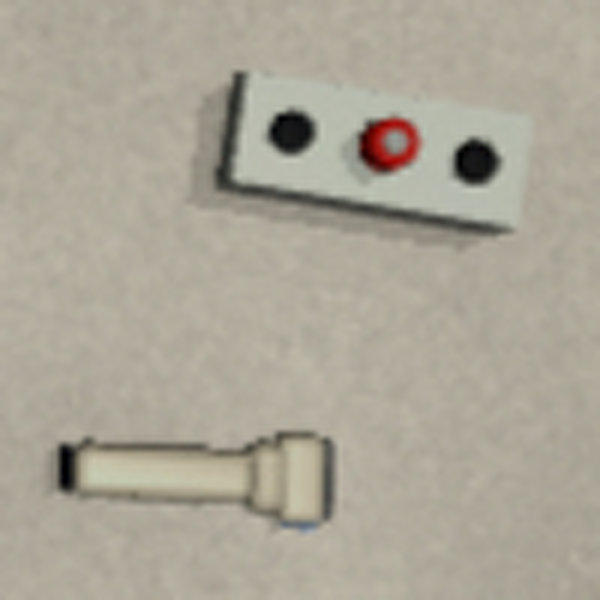

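View pics/c3.png

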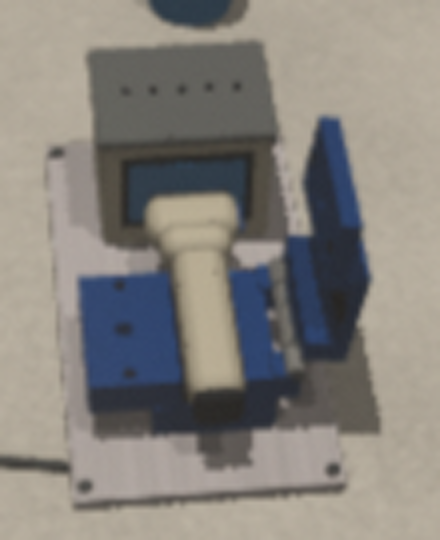

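```bash
cat > fit.py <<'E'
from h import *
from scipy.optimize import least_squares
t=load("top0"); s=load("side0")
T=[((50,403),(-88,220,10)),((668,510),(-88,-90,10)),((722,200),(78,-90,10)),((498,398),(-50,0,60)),((400,432),(-75,45,60)),((580,462),(-75,-45,60))]
S=[((75,505),(-88,-90,10)),((345,487),(78,-90,10)),((48,145),(-88,220,10)),((80,278),(-75,45,60)),((90,388),(-75,-45,60)),((124,328),(-50,0,60))]
def w(q,P):
    P=np.array(P,float)/1e3; c,sn=np.cos(q[2]),np.sin(q[2])
    return np.c_[c*P[:,0]-sn*P[:,1]+q[0],sn*P[:,0]+c*P[:,1]+q[1],P[:,2]]
def res(m,pts,off,k):
    px=np.array([((a+.5)/k-.5+off[0],(b+.5)/k-.5+off[1]) for (a,b),_ in pts])
    return lambda q:(proj(m,w(q,[p for _,p in pts]))-px).ravel()
rt=res(t,T,(215,175),6); rs=res(s,S,(285,160),4)
for nm,f in (("top",rt),("side",rs),("both",lambda q:np.r_[rt(q),rs(q)])):
    r=least_squares(f,[.5,.1,0.]); print(nm,r.x,np.degrees(r.x[2]),np.round(r.fun,1))
q=r.x
print("lug hole",w(q,[(-50,0,60),(50,0,60)]))
def c2(x,y): return 360+(x+.5)/6-.5,220+(y+.5)/6-.5
print("pin top",unproj(t,*c2(397,138),z=.08),"screws",unproj(t,*c2(292,132),z=.062),unproj(t,*c2(477,161),z=.062))
print("side pin", unproj(s,359,371,z=.08),unproj(s,358,354,z=.062),unproj(s,362,399,z=.062))
np.save("rig.npy",q)
# jaw free edge
for a,b in ((442,68),(642,100)):
    u,v=215+(a+.5)/6-.5,175+(b+.5)/6-.5
    for ang in (1.5,1.6,1.7,1.8):
        pass
    print(u,v)
for ang in (1.4,1.5,1.6,1.7,1.8):
    # edge top, inner(parting)face corners at r=125
    P=[(50-125*np.cos(ang)+h*np.sin(ang),y,60+125*np.sin(ang)+h*np.cos(ang)) for h in (0,12) for y in (45,-45)]
    print(ang,np.round((proj(t,w(q,P))-[215,175])*6).tolist(),np.round((proj(s,w(q,P))-[285,160])*4).tolist())
E
python3 fit.py
```

```text
top [ 0.51154975  0.0598496  -0.19788532] -11.33799362596037 [-0.2  0.1 -0.3  1.1  0.6 -1.7  0.1 -0.1 -0.5 -0.1  0.3  0.6]
side [ 0.51620659  0.06065469 -0.20524615] -11.75973819354237 [-0.7 -0.7  0.9 -0.3  0.   0.  -0.1  0.1 -0.4  0.3  0.3  0.6]
both [ 0.51419622  0.06006268 -0.20104502] -11.519031242799514 [-0.3 -1.1 -0.5  0.3  0.6 -2.4  0.  -1.  -0.7 -1.   0.1 -0.3 -1.3 -0.2
  0.3 -0.1 -0.9  0.4 -0.9  0.5 -1.1  0.7 -0.5  1. ]
lug hole [[0.4652033  0.07004735 0.06      ]
 [0.56318915 0.05007801 0.06      ]]
pin top [ 0.44962667 -0.29488398  0.08      ] screws [ 0.45515591 -0.24842368  0.062     ] [ 0.43977427 -0.33695685  0.062     ]
side pin [ 0.45156042 -0.29255967  0.08      ] [ 0.4660786  -0.24744308  0.062     ] [ 0.44208984 -0.34095063  0.062     ]
288.25 185.91666666666666
321.5833333333333 191.25
1.4 [[423.0, 167.0], [622.0, 204.0], [428.0, 140.0], [627.0, 177.0]] [[250.0, 123.0], [269.0, 234.0], [270.0, 120.0], [290.0, 231.0]]
1.5 [[428.0, 139.0], [627.0, 176.0], [433.0, 113.0], [632.0, 150.0]] [[271.0, 120.0], [291.0, 231.0], [292.0, 118.0], [313.0, 229.0]]
1.6 [[433.0, 112.0], [633.0, 149.0], [438.0, 86.0], [637.0, 123.0]] [[293.0, 119.0], [314.0, 230.0], [313.0, 118.0], [335.0, 229.0]]
1.7 [[439.0, 85.0], [638.0, 122.0], [444.0, 60.0], [642.0, 97.0]] [[314.0, 119.0], [336.0, 230.0], [334.0, 120.0], [357.0, 230.0]]
1.8 [[444.0, 59.0], [642.0, 96.0], [449.0, 35.0], [647.0, 72.0]] [[334.0, 121.0], [358.0, 231.0], [354.0, 123.0], [378.0, 234.0]]
```

```bash
cat >> h.py <<'E'
def campose(m):
    Rm=cv2.Rodrigues(m['rvec'])[0]; return Rm.T,-Rm.T@m['tvec'].ravel()
E
python3 - <<'E'
from h import *
from workcell import bot,vision
o=bot.get_obs(); m=vision.camera_model("wrist"); Rc,c=campose(m)
Rt=R.from_quat(o['tool_rot']).as_matrix()
print(Rt.round(3)); print("cam in tool",Rt.T@(c-o['eef_pos'])); print((Rt.T@Rc).round(3))
E
```

```text
[[ 0.416  0.909 -0.001]
 [ 0.909 -0.416 -0.001]
 [-0.002 -0.    -1.   ]]
cam in tool [ 0.00050543 -0.07910082 -0.06944938]
[[ 1.    -0.     0.   ]
 [-0.     0.952  0.307]
 [-0.    -0.307  0.952]]
```

Request:
drive_tool(
  steps=[0, 0, 0, 0, 0, -6.55, 1, 0, 0, 0, 0, 0, -6.55, 1, -0.025, 0.0276, -0.002, 0, 0, 0, 1, -0.025, 0.0276, -0.002, 0, 0, 0, 1, -0.025, 0.0276, -0.002, 0, 0, 0, 1, -0.025, 0.0276, -0.002, 0, 0, 0, 1, -0.025, 0.0276, -0.002, 0, 0, 0, 1, -0.025, 0.0276, -0.002, 0, 0, 0, 1],
)

```text
clock: 0.82
eef_pos: [0.3408, 0.2732, 0.3158]
tool_rot: [0.774, 0.633, -0.0, 0.0]
ft_force: [-0.0, 0.8, -0.7]
grip_width: -0.0001
```

Request:
drive_tool(
  steps=[-0.025, 0.0276, -0.002, 0, 0, 0, 1, -0.025, 0.0276, -0.002, 0, 0, 0, 1, -0.025, 0.0276, -0.002, 0, 0, 0, 1, -0.025, 0.0276, -0.002, 0, 0, 0, 1, -0.025, 0.0276, -0.002, 0, 0, 0, 1, -0.025, 0.0276, -0.002, 0, 0, 0, 1, -0.025, 0.0276, -0.002, 0, 0, 0, 1, 0, 0, 0, 0, 0, 0, 1],
)

```text
clock: 1.48
eef_pos: [0.498, 0.0601, 0.3295]
tool_rot: [0.776, 0.63, 0.0, 0.001]
ft_force: [-0.0, 0.6, 0.4]
grip_width: 0.0001
```

```bash
cat > snap.py <<'E'
import sys; from h import *
from workcell import bot,vision
def snap(n,tag):
    o=bot.get_obs(); m=vision.camera_model(n); p,d=vision.camera(n)
    np.savez(f"{tag}.npz",p=p,d=d,eef=o['eef_pos'],rot=o['tool_rot'],**{k:np.array(v) for k,v in m.items()})
    cv2.imwrite(f"pics/{tag}.png",p[:,:,::-1])
    print({k:np.round(o[k],4) for k in ('clock','joint_pos','eef_pos','tool_rot','ft_force','grip_width')})
if __name__=="__main__": snap(sys.argv[1],sys.argv[2])
E
python3 snap.py wrist w1
```

```text
{'clock': np.float64(1.4833), 'joint_pos': array([ 0.1213,  0.2334,  0.0621,  1.398 , -0.0025,  0.3286]), 'eef_pos': array([0.498 , 0.0601, 0.3295]), 'tool_rot': array([0.7765, 0.6302, 0.    , 0.0015]), 'ft_force': array([-0.0174,  0.6277,  0.3667]), 'grip_width': np.float64(0.0001)}
```

View pics/w1.png

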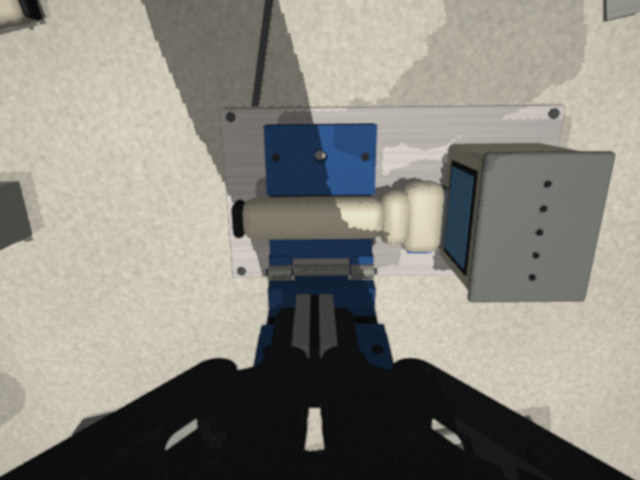

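```bash
python3 - <<'E'
from h import *
w=load("w1")
crop(w,210,95,390,215,4,"c4.png"); crop(w,215,200,395,320,4,"c5.png")
E
```

```text
(no output)
```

View pics/c4.png

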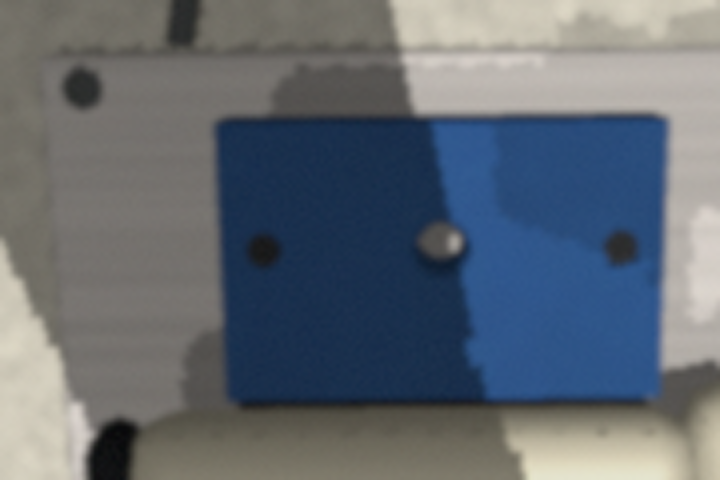

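View pics/c5.png

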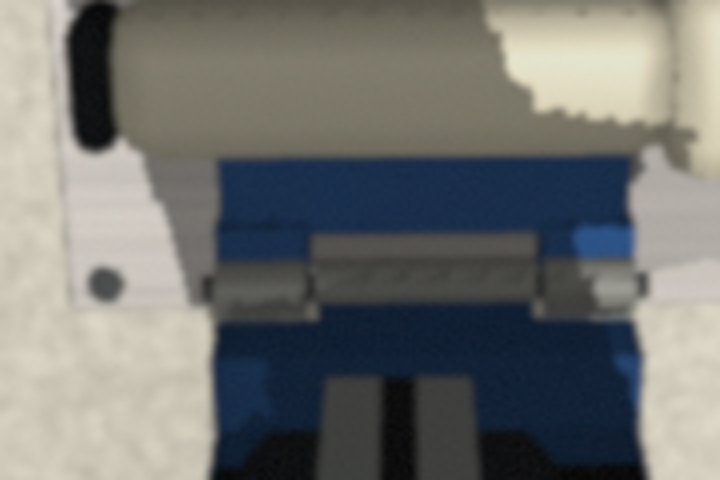

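```bash
python3 - <<'E'
from fit import *
w1=load("w1")
W=[((217,118),(-75,-45,60)),((668,117),(-75,45,60)),((441,244),(-50,0,60)),((46,50),(-88,-90,10))]
W2=[((73,303),(78,-90,10))]
a=res(w1,W,(210,95),4); b=res(w1,W2,(215,200),4)
f=lambda q:np.r_[a(q),b(q)]
r=least_squares(f,[.51,.06,-.2]); print(r.x,np.round(r.fun,2)); np.save("rigw.npy",r.x)
print(w(r.x,[(-50,0,60),(50,0,60)]))
print("depth lug",[unproj(w1,320,y)[2] for y in (135,150)], "direct hole",unproj(w1,210+441.5/4-.5,95+244.5/4-.5,z=.06))
E
```

```text
top [ 0.51154975  0.0598496  -0.19788532] -11.33799362596037 [-0.2  0.1 -0.3  1.1  0.6 -1.7  0.1 -0.1 -0.5 -0.1  0.3  0.6]
side [ 0.51620659  0.06065469 -0.20524615] -11.75973819354237 [-0.7 -0.7  0.9 -0.3  0.   0.  -0.1  0.1 -0.4  0.3  0.3  0.6]
both [ 0.51419622  0.06006268 -0.20104502] -11.519031242799514 [-0.3 -1.1 -0.5  0.3  0.6 -2.4  0.  -1.  -0.7 -1.   0.1 -0.3 -1.3 -0.2
  0.3 -0.1 -0.9  0.4 -0.9  0.5 -1.1  0.7 -0.5  1. ]
lug hole [[0.4652033  0.07004735 0.06      ]
 [0.56318915 0.05007801 0.06      ]]
pin top [ 0.44962667 -0.29488398  0.08      ] screws [ 0.45515591 -0.24842368  0.062     ] [ 0.43977427 -0.33695685  0.062     ]
side pin [ 0.45156042 -0.29255967  0.08      ] [ 0.4660786  -0.24744308  0.062     ] [ 0.44208984 -0.34095063  0.062     ]
288.25 185.91666666666666
321.5833333333333 191.25
1.4 [[423.0, 167.0], [622.0, 204.0], [428.0, 140.0], [627.0, 177.0]] [[250.0, 123.0], [269.0, 234.0], [270.0, 120.0], [290.0, 231.0]]
1.5 [[428.0, 139.0], [627.0, 176.0], [433.0, 113.0], [632.0, 150.0]] [[271.0, 120.0], [291.0, 231.0], [292.0, 118.0], [313.0, 229.0]]
1.6 [[433.0, 112.0], [633.0, 149.0], [438.0, 86.0], [637.0, 123.0]] [[293.0, 119.0], [314.0, 230.0], [313.0, 118.0], [335.0, 229.0]]
1.7 [[439.0, 85.0], [638.0, 122.0], [444.0, 60.0], [642.0, 97.0]] [[314.0, 119.0], [336.0, 230.0], [334.0, 120.0], [357.0, 230.0]]
1.8 [[444.0, 59.0], [642.0, 96.0], [449.0, 35.0], [647.0, 72.0]] [[334.0, 121.0], [358.0, 231.0], [354.0, 123.0], [378.0, 234.0]]
[ 0.51358868  0.06306455 -0.19979879] [-0.14  0.06  1.52 -0.56  1.11  0.2  -1.95 -0.87 -0.96  1.94]
[[0.46458335 0.07298816 0.06      ]
 [0.56259401 0.05314095 0.06      ]]
depth lug [np.float64(0.06001052184209421), np.float64(0.05939851568775095)] direct hole [0.46424564 0.07214446 0.06      ]
```

Request:
drive_tool(
  steps=[0.0015, 0.0325, 0, 0, 0, 0, 1, 0.0015, 0.0325, 0, 0, 0, 0, 1, 0.0015, 0.0325, 0, 0, 0, 0, 1, 0.0015, 0.0325, 0, 0, 0, 0, 1, 0, 0, 0.0305, 0, 0, 0, 1, 0, 0, 0.0305, 0, 0, 0, 1, 0, 0, 0.0305, 0, 0, 0, 1, 0, 0, 0, 0, 0, 0, 1],
)

```text
clock: 2.2
eef_pos: [0.6193, 0.0459, 0.2304]
tool_rot: [0.774, 0.633, -0.006, -0.004]
ft_force: [-0.7, 0.4, -2.0]
grip_width: 0.0001
```

```bash
cat >> h.py <<'E'
RIG=np.array([.5136,.0625,-.2])
def hold(P):
    c,s=np.cos(RIG[2]),np.sin(RIG[2]); d=np.array(P[:2])-RIG[:2]
    return np.array([c*d[0]+s*d[1],-s*d[0]+c*d[1],P[2]])*1e3
E
python3 - <<'E'
from snap import *
snap("side","s2"); o=bot.get_obs(); print(hold(o['eef_pos']))
m=load("s2"); crop(m,230,60,450,300,2.5 and 3,"s2c.png")
E
```

```text
{'clock': np.float64(2.2), 'joint_pos': array([7.3800e-02, 5.2820e-01, 2.3860e-01, 1.2962e+00, 3.0000e-04,
       2.7260e-01]), 'eef_pos': array([0.6193, 0.0459, 0.2304]), 'tool_rot': array([ 0.7738,  0.6334, -0.0061, -0.0045]), 'ft_force': array([-0.6763,  0.4424, -1.9841]), 'grip_width': np.float64(0.0001)}
[108.10933066   4.97686849 234.12292354]
```

View pics/s2c.png

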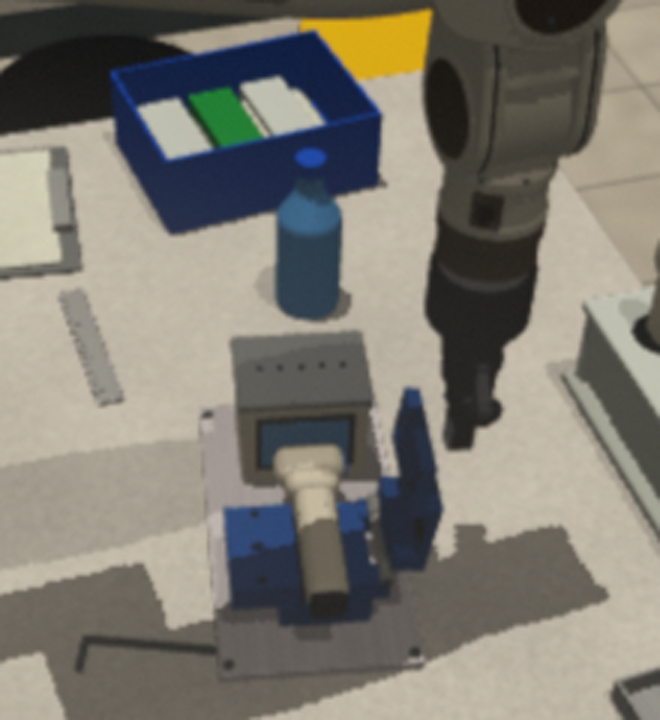

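Request:
drive_tool(
  steps=[0, 0, 0, 0, 0, 0, 1, -0.001, -0.012, 0, 0, 0, 0, 1, -0.001, -0.013, 0, 0, 0, 0, 1, -0.001, -0.013, 0, 0, 0, 0, 1, 0, 0, 0, 0, 0, 0, 1],
)

```text
clock: 2.67
eef_pos: [0.5855, 0.0504, 0.2425]
tool_rot: [0.774, 0.633, 0.002, 0.001]
ft_force: [-0.0, 0.2, -0.7]
grip_width: 0.0004
```

```bash
python3 - <<'E'
from snap import *
snap("side","s3"); o=bot.get_obs(); print(hold(o['eef_pos']))
m=load("s3"); crop(m,270,130,430,290,4,"s3c.png")
E
```

```text
{'clock': np.float64(2.6667), 'joint_pos': array([8.570e-02, 4.414e-01, 1.309e-01, 1.255e+00, 3.000e-04, 2.848e-01]), 'eef_pos': array([0.5855, 0.0504, 0.2425]), 'tool_rot': array([0.7739, 0.6333, 0.0023, 0.0014]), 'ft_force': array([-0.0181,  0.1643, -0.6862]), 'grip_width': np.float64(0.0004)}
[ 73.68210591   2.29390004 242.06707922]
```

View pics/s3c.png

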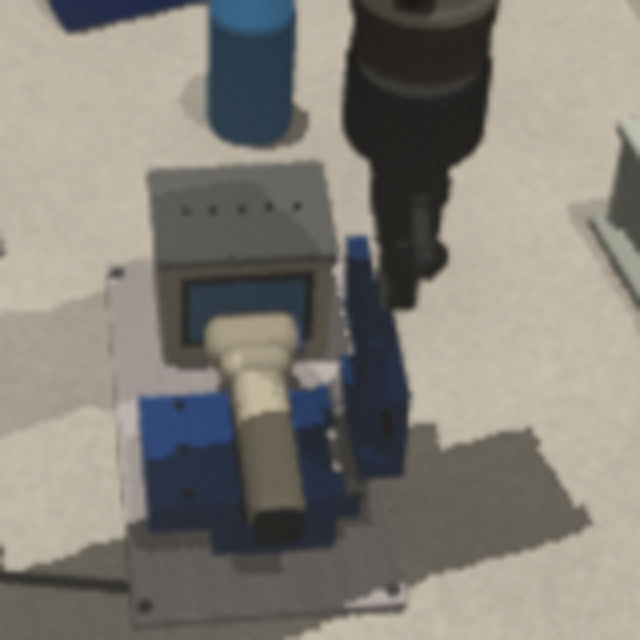

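Request:
drive_tool(
  steps=[0, -0.019, 0.002, 0, 0, 0, 1, 0, -0.019, 0.002, 0, 0, 0, 1, 0, -0.0175, 0.0067, 0, 0, 0, 1, 0, -0.0175, 0.0067, 0, 0, 0, 1, 0, -0.011, 0.009, 0, 0, 0, 1, 0, -0.011, 0.009, 0, 0, 0, 1, 0, 0, 0, 0, 0, 0, 1, 0, 0, 0, 0, 0, 0, 1],
)

```text
clock: 3.38
eef_pos: [0.4934, 0.0686, 0.2042]
tool_rot: [0.774, 0.633, 0.001, 0.001]
ft_force: [0.8, -0.5, -0.7]
grip_width: -0.0
```

```bash
python3 - <<'E'
from snap import *
snap("side","s4"); o=bot.get_obs(); print(hold(o['eef_pos']))
m=load("s4"); crop(m,270,130,430,290,4,"s4c.png")
E
```

```text
{'clock': np.float64(3.3833), 'joint_pos': array([ 1.3830e-01,  3.0330e-01, -1.8050e-01,  1.0851e+00, -1.0000e-04,
        3.3800e-01]), 'eef_pos': array([0.4934, 0.0686, 0.2042]), 'tool_rot': array([7.741e-01, 6.331e-01, 8.000e-04, 6.000e-04]), 'ft_force': array([ 0.766 , -0.5014, -0.6511]), 'grip_width': np.float64(-0.0)}
[-20.3376813    2.0870045  204.41839977]
```

View pics/s4c.png

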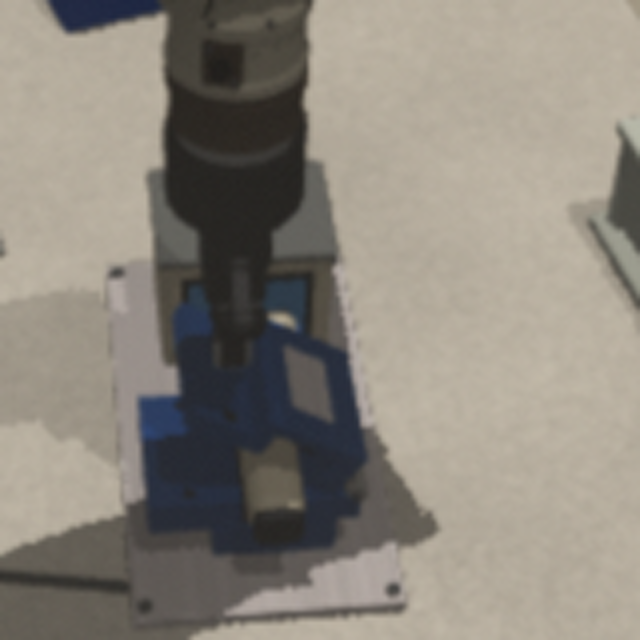

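Request:
drive_tool(
  steps=[0, -0.009, 0.0115, 0, 0, 0, 1, 0, -0.009, 0.0115, 0, 0, 0, 1, 0, -0.005, 0.009, 0, 0, 0, 1, 0, -0.005, 0.009, 0, 0, 0, 1, 0, -0.002, 0.005, 0, 0, 0, 1, 0, 0, 0.005, 0, 0, 0, 1, 0, 0, 0, 0, 0, 0, 1, 0, 0, 0, 0, 0, 0, 1],
)

```text
clock: 4.1
eef_pos: [0.464, 0.0744, 0.1523]
tool_rot: [0.774, 0.633, 0.0, 0.0]
ft_force: [0.3, -0.0, -0.7]
grip_width: -0.0001
```

```bash
python3 - <<'E'
from snap import *
snap("side","s5"); o=bot.get_obs(); print(hold(o['eef_pos']))
m=load("s5"); crop(m,270,130,430,290,4,"s5c.png")
E
```

```text
{'clock': np.float64(4.1), 'joint_pos': array([ 0.1589,  0.3091, -0.3269,  0.9341, -0.    ,  0.3594]), 'eef_pos': array([0.464 , 0.0744, 0.1523]), 'tool_rot': array([7.743e-01, 6.328e-01, 3.000e-04, 2.000e-04]), 'ft_force': array([ 0.2754, -0.0025, -0.7056]), 'grip_width': np.float64(-0.0001)}
[-50.97591197   1.79753012 152.41294875]
```

View pics/s5c.png

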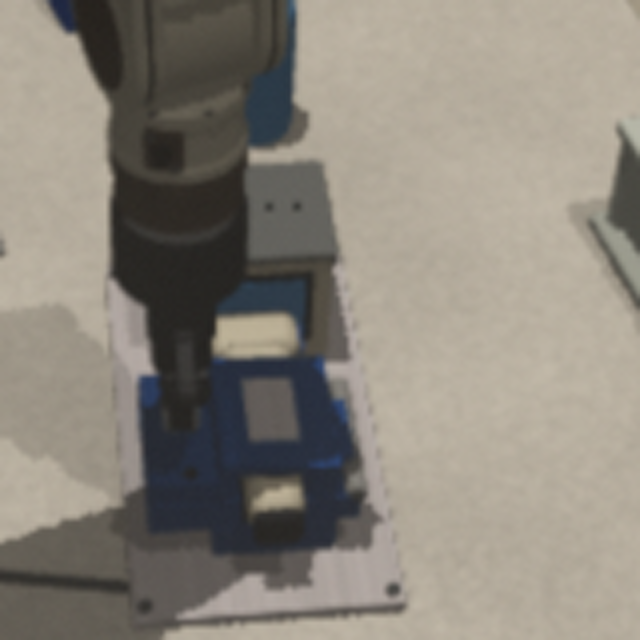

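Request:
drive_tool(
  steps=[0, 0, 0.002, 0, 0, 0, 1, 0, 0, 0.002, 0, 0, 0, 1, 0, 0, 0.002, 0, 0, 0, 1, 0, 0, 0.001, 0, 0, 0, 1, 0, 0, 0, 0, 0, 0, 1, 0, 0, 0, 0, 0, 0, 1],
)

```text
clock: 4.65
eef_pos: [0.4635, 0.0746, 0.1454]
tool_rot: [0.774, 0.633, 0.001, 0.0]
ft_force: [-1.0, 0.7, 4.5]
grip_width: 0.0002
```

Request:
drive_tool(
  steps=[0, 0, -0.01, 0, 0, 0, 1, 0, 0, -0.035, 0, 0, 0, 1, 0, 0, -0.035, 0, 0, 0, 1, 0, 0, -0.035, 0, 0, 0, 1, 0, -0.01, -0.01, 0, 0, 0, 1, 0, 0, 0, 0, 0, 0, 1, 0, 0, 0, 0, 0, 0, 1, 0, 0, 0, 0, 0, 0, 1],
)

```text
clock: 5.32
eef_pos: [0.4525, 0.0762, 0.2683]
tool_rot: [0.774, 0.633, -0.001, -0.001]
ft_force: [-0.1, -0.3, -0.3]
grip_width: 0.0001
```

```bash
python3 - <<'E'
from snap import *
snap("wrist","w2"); o=bot.get_obs(); print(hold(o['eef_pos']))
E
```

```text
{'clock': np.float64(5.3167), 'joint_pos': array([ 1.6690e-01,  1.8120e-01, -1.6490e-01,  1.2274e+00, -2.0000e-04,
        3.6700e-01]), 'eef_pos': array([0.4525, 0.0762, 0.2683]), 'tool_rot': array([ 7.742e-01,  6.330e-01, -1.200e-03, -6.000e-04]), 'ft_force': array([-0.0573, -0.3219, -0.3393]), 'grip_width': np.float64(0.0001)}
[-62.61456012   1.25700226 268.07297116]
```

View pics/w2.png

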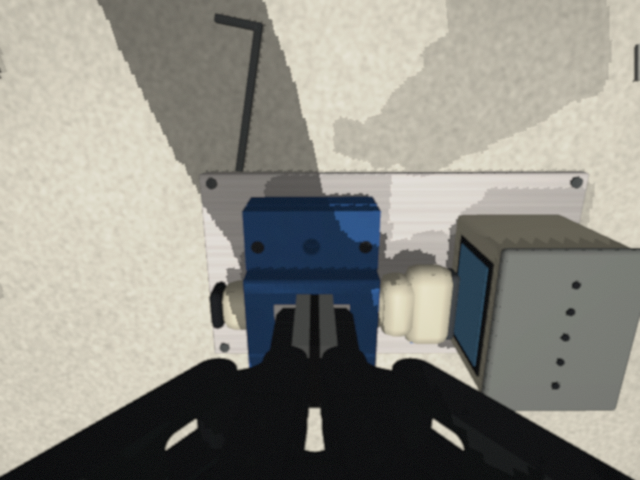

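```bash
python3 - <<'E'
from h import *
w=load("w2")
crop(w,230,180,400,290,4,"c6.png")
print(unproj(w,311,262)); print(unproj(w,311,225)); print(unproj(w,290,205))
E
```

```text
[0.47659004 0.06958379 0.07540029]
[0.45085566 0.07486831 0.07611417]
[0.4387936  0.06249804 0.05940809]
```

View pics/c6.png

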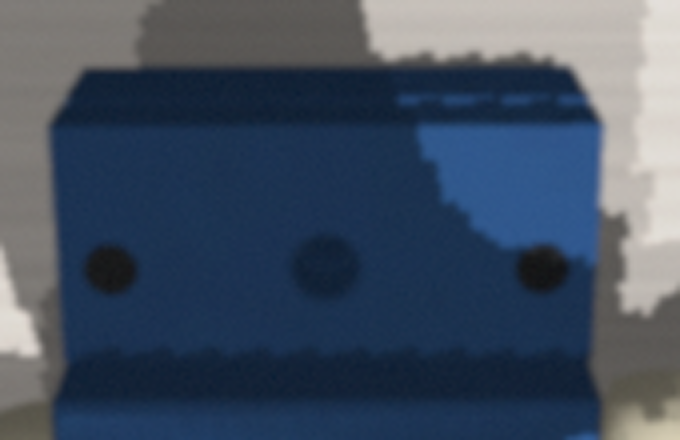

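```bash
python3 - <<'E'
from h import *
w=load("w2")
P=unproj(w,310.9,246.4,z=.0758); print(P,hold(P))
for x,y,z in ((52,123,.0768),(602,123,.0768),(110,268,.0758),(542,268,.0758)):
    P=unproj(w,230+(x+.5)/4-.5,180+(y+.5)/4-.5,z=z); print(P,hold(P))
E
```

```text
[0.46549756 0.07179434 0.0758    ] [-48.99009452  -0.44740982  75.8       ]
[0.4322451  0.03360499 0.0768    ] [-73.99266405 -44.4817586   76.8       ]
[0.44987192 0.12064369 0.0768    ] [-74.00912743  44.32387354  76.8       ]
[0.45854075 0.03662758 0.0758    ] [-48.82167558 -36.2952804   75.8       ]
[0.47282364 0.10718313 0.0758    ] [-48.84070998  35.69142633  75.8       ]
```

Request:
drive_tool(
  steps=[-0.02, 0.0035, 0, 0, 0, 0, 1, -0.036, 0.007, 0, 0, 0, 0, 1, -0.036, 0.007, 0, 0, 0, 0, 1, -0.036, 0.007, 0, 0, 0, 0, 1, -0.036, 0.007, 0, 0, 0, 0, 1, -0.036, 0.007, 0, 0, 0, 0, 1, -0.036, 0.007, 0, 0, 0, 0, 1, -0.036, 0.007, 0, 0, 0, 0, 1],
)

```text
clock: 6.03
eef_pos: [0.4498, -0.2023, 0.268]
tool_rot: [0.774, 0.633, -0.001, -0.002]
ft_force: [1.0, 0.7, 1.1]
grip_width: 0.0002
```

Request:
drive_tool(
  steps=[-0.036, 0.007, 0, 0, 0, 0, -1, -0.036, 0.007, 0, 0, 0, 0, -1, -0.02, 0.0035, 0, 0, 0, 0, -1, 0, 0, 0, 0, 0, 6.8, -1, 0, 0, 0, 0, 0, 6.8, -1, 0, 0, 0, 0, 0, 6.8, -1, 0, 0, 0, 0, 0, 6.8, -1, 0, 0, 0, 0, 0, 6.8, -1],
)

```text
clock: 6.7
eef_pos: [0.4489, -0.2942, 0.2675]
tool_rot: [0.927, 0.376, -0.001, -0.002]
ft_force: [0.1, 0.6, -0.2]
grip_width: 0.0855
```

Request:
drive_tool(
  steps=[0, 0, 0, 0, 0, 6.8, -1, 0, 0, 0, 0, 0, 6.8, -1, 0, 0, 0, 0, 0, 6.8, -1, 0, 0, 0, 0, 0, 6.8, -1, 0, 0, 0, 0, 0, 6.8, -1, 0, 0, 0, 0, 0, 6.8, -1, 0, 0, 0, 0, 0, 6.8, -1, 0, 0, 0, 0, 0, 6.8, -1],
)

```text
clock: 7.37
eef_pos: [0.449, -0.294, 0.2676]
tool_rot: [0.996, -0.089, -0.002, -0.001]
ft_force: [0.5, -0.2, 0.6]
grip_width: 0.0853
```

Request:
drive_tool(
  steps=[0, 0, 0, 0, 0, 0, -1, 0, 0, 0, 0, 0, 0, -1],
)

```text
clock: 7.53
eef_pos: [0.4491, -0.2941, 0.2682]
tool_rot: [0.996, -0.085, -0.001, -0.001]
ft_force: [-0.0, 0.5, 0.5]
grip_width: 0.0855
```

```bash
python3 - <<'E'
from snap import *
snap("wrist","w3")
o=bot.get_obs();print(R.from_quat(o['tool_rot']).as_matrix().round(3))
E
```

```text
{'clock': np.float64(7.5333), 'joint_pos': array([-5.7970e-01,  3.3280e-01,  3.7200e-02,  1.2784e+00, -1.0000e-04,
        1.1604e+00]), 'eef_pos': array([ 0.4491, -0.2941,  0.2682]), 'tool_rot': array([ 9.964e-01, -8.460e-02, -1.400e-03, -7.000e-04]), 'ft_force': array([-0.0096,  0.4908,  0.4885]), 'grip_width': np.float64(0.0855)}
[[ 0.986 -0.169 -0.002]
 [-0.169 -0.986  0.001]
 [-0.002 -0.001 -1.   ]]
```

View pics/w3.png

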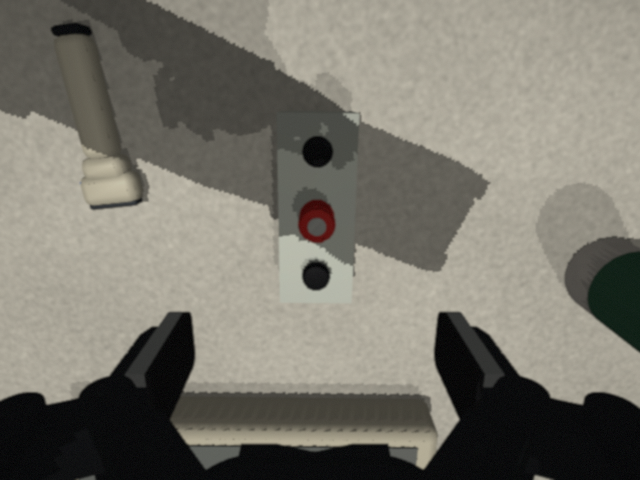

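```bash
python3 - <<'E'
from h import *
w=load("w3")
crop(w,260,100,375,315,3,"c7.png")
Rt=R.from_quat(w['rot']).as_matrix()
for u,v,z in ((317,226,.08),(317,151.5,.062),(316,275,.062),(275,114,.05),(359,114,.05),(280,301,.05),(352,301,.05)):
    P=unproj(w,u,v,z=z); print(P.round(4),(Rt.T@(P-w['eef'])).round(4))
print(unproj(w,318,226)[2],unproj(w,317,275)[2])
E
```

```text
[ 0.4506 -0.2923  0.08  ] [ 0.0017 -0.0018  0.1882]
[ 0.4582 -0.2475  0.062 ] [ 0.0017 -0.0472  0.2063]
[ 0.4429 -0.3336  0.062 ] [0.0011 0.0403 0.2062]
[ 0.4346 -0.22    0.05  ] [-0.0262 -0.0703  0.2184]
[ 0.4895 -0.2294  0.05  ] [ 0.0296 -0.0703  0.2182]
[ 0.4113 -0.3554  0.05  ] [-0.0263  0.0671  0.2182]
[ 0.4656 -0.3646  0.05  ] [0.0287 0.067  0.2181]
0.0806685938679475 0.061681267209638846
```

View pics/c7.png

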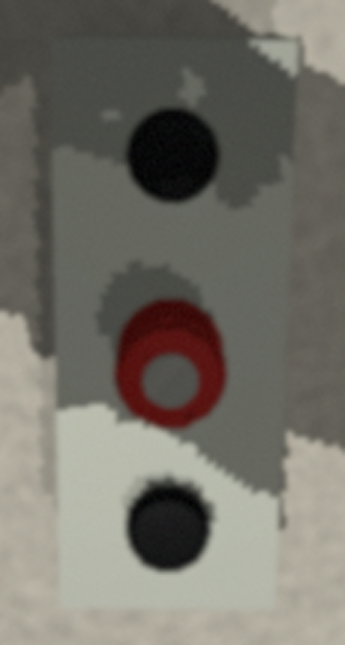

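Request:
drive_tool(
  steps=[0.0015, -0.0022, 0.03, 0, 0, 0, -1, 0, 0, 0.035, 0, 0, 0, -1, 0, 0, 0.035, 0, 0, 0, -1, 0, 0, 0.025, 0, 0, 0, -1, 0, 0, 0.012, 0, 0, 0, -1, 0, 0, 0.004, 0, 0, 0, -1, 0, 0, 0, 0, 0, 0, -1, 0, 0, 0, 0, 0, 0, -1],
)

```text
clock: 8.25
eef_pos: [0.4519, -0.2927, 0.1295]
tool_rot: [0.996, -0.086, 0.0, 0.0]
ft_force: [-0.1, 0.2, -0.6]
grip_width: 0.0854
```

```bash
python3 - <<'E'
from snap import *
snap("wrist","w4")
w=load("w4");Rt=R.from_quat(w['rot']).as_matrix()
E
```

```text
{'clock': np.float64(8.25), 'joint_pos': array([-0.5748,  0.4531, -0.1716,  0.9453, -0.    ,  1.1674]), 'eef_pos': array([ 0.4519, -0.2927,  0.1295]), 'tool_rot': array([ 9.963e-01, -8.560e-02,  3.000e-04,  2.000e-04]), 'ft_force': array([-0.0538,  0.2344, -0.5569]), 'grip_width': np.float64(0.0854)}
```

View pics/w4.png

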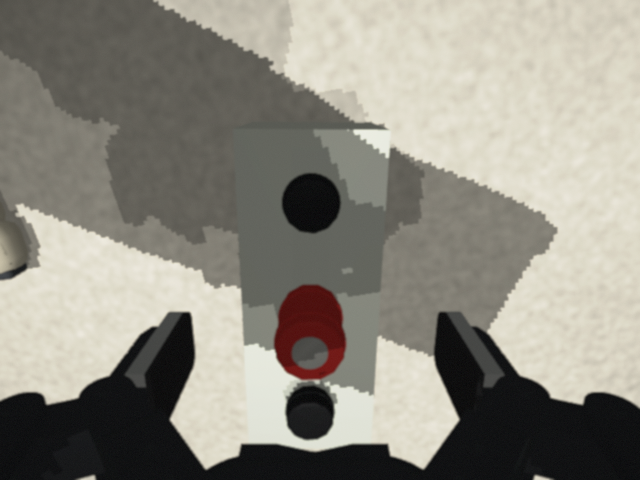

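```bash
python3 - <<'E'
from h import *
w=load("w4")
crop(w,260,270,360,390,6,"c8.png")
Rt=R.from_quat(w['rot']).as_matrix()
for u,v in ((310,345),(310,347)):
    P=unproj(w,u,v,z=.08); print(P.round(4),(Rt.T@(P-w['eef'])).round(4))
E
```

```text
[ 0.4509 -0.2896  0.08  ] [-0.0015 -0.0028  0.0495]
[ 0.4508 -0.2904  0.08  ] [-0.0015 -0.0021  0.0495]
```

View pics/c8.png

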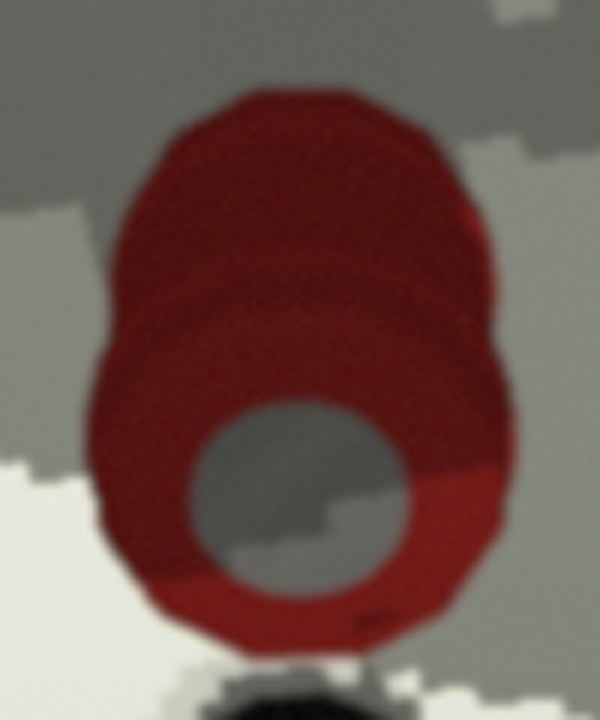

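```bash
python3 - <<'E'
from h import *
w=load("w4")
Rt=R.from_quat(w['rot']).as_matrix()
for u,v in ((309.8,351),(309.7,352.9)):
    P=unproj(w,u,v,z=.08); print(P.round(4),(Rt.T@(P-w['eef'])).round(4), unproj(w,u,v))
E
```

```text
[ 0.4504 -0.2919  0.08  ] [-0.0016 -0.0006  0.0495] [ 0.45037617 -0.29210125  0.07963259]
[ 0.4503 -0.2926  0.08  ] [-0.0016  0.0002  0.0495] [ 0.45021782 -0.29280886  0.07963657]
```

Request:
drive_tool(
  steps=[-0.0015, 0, 0.0025, 0, 0, 0, -1, 0, 0, 0, 0, 0, 0, 1, 0, 0, 0, 0, 0, 0, 1, 0, 0, 0, 0, 0, 0, 1, 0, 0, 0, 0, 0, 0, 1, 0, 0, 0, 0, 0, 0, 1],
)

```text
clock: 8.8
eef_pos: [0.4501, -0.2922, 0.1267]
tool_rot: [0.996, -0.086, 0.0, 0.0]
ft_force: [-0.1, 0.1, -1.3]
grip_width: 0.0258
```

```bash
python3 - <<'E'
from snap import *
snap("wrist","w5")
w=load("w5"); crop(w,220,220,420,370,4,"c9.png")
E
```

```text
{'clock': np.float64(8.8), 'joint_pos': array([-0.5758,  0.4535, -0.1795,  0.9373, -0.    ,  1.1672]), 'eef_pos': array([ 0.4501, -0.2922,  0.1267]), 'tool_rot': array([ 9.963e-01, -8.600e-02,  2.000e-04,  1.000e-04]), 'ft_force': array([-0.0596,  0.0937, -1.2757]), 'grip_width': np.float64(0.0258)}
```

View pics/c9.png

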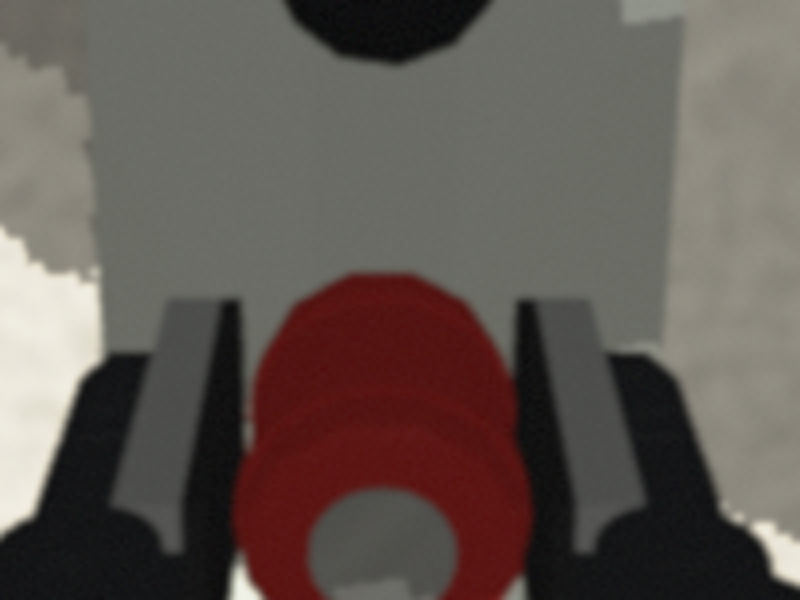

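Request:
drive_tool(
  steps=[0, 0, 0, 0, 0, 0, 1, 0, 0, 0, 0, 0, 0, 1, 0, 0, 0, 0, 0, 0, 1],
)

```text
clock: 9.1
eef_pos: [0.4502, -0.2923, 0.1269]
tool_rot: [0.996, -0.086, 0.0, 0.0]
ft_force: [-0.7, -0.1, 3.9]
grip_width: 0.0223
```

Request:
drive_tool(
  steps=[0, 0, -0.005, 0, 0, 0, 1, 0, 0, -0.015, 0, 0, 0, 1, 0, 0, -0.025, 0, 0, 0, 1, 0, 0, -0.03, 0, 0, 0, 1, 0, 0, -0.03, 0, 0, 0, 1, 0, 0, -0.025, 0, 0, 0, 1, 0, 0, -0.01, 0, 0, 0, 1, 0, 0, 0, 0, 0, 0, 1],
)

```text
clock: 9.77
eef_pos: [0.4511, -0.2928, 0.2691]
tool_rot: [0.996, -0.086, 0.002, 0.001]
ft_force: [-0.5, -0.0, -1.2]
grip_width: 0.0221
```

```bash
python3 - <<'E'
from snap import *
snap("wrist","w6")
snap("side","s6")
w=load("w6"); crop(w,220,230,420,380,4,"c10.png")
w=load("s6"); crop(w,280,230,440,430,4,"c11.png")
E
```

```text
{'clock': np.float64(9.7667), 'joint_pos': array([-0.5758,  0.3285,  0.0334,  1.2702,  0.    ,  1.1672]), 'eef_pos': array([ 0.4511, -0.2928,  0.2691]), 'tool_rot': array([ 0.9963, -0.086 ,  0.0024,  0.0013]), 'ft_force': array([-0.5407, -0.0254, -1.2299]), 'grip_width': np.float64(0.0221)}
{'clock': np.float64(9.8167), 'joint_pos': array([-0.5758,  0.3303,  0.0299,  1.2688,  0.    ,  1.1673]), 'eef_pos': array([ 0.4502, -0.2923,  0.2669]), 'tool_rot': array([ 9.963e-01, -8.600e-02,  7.000e-04,  4.000e-04]), 'ft_force': array([-0.0406, -0.2856, -1.111 ]), 'grip_width': np.float64(0.022)}
```

View pics/w6.png

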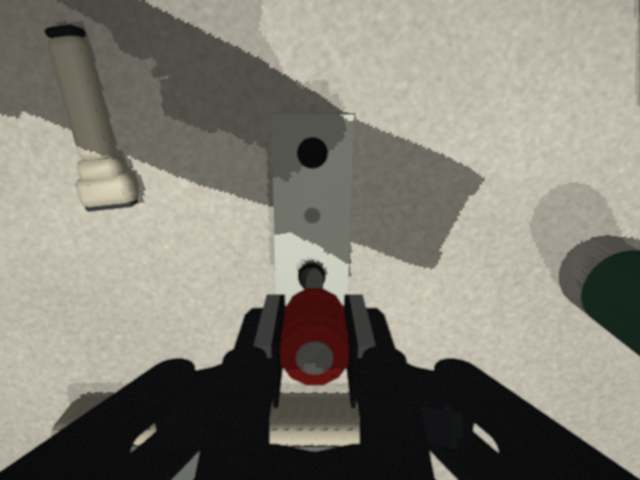

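View pics/c11.png

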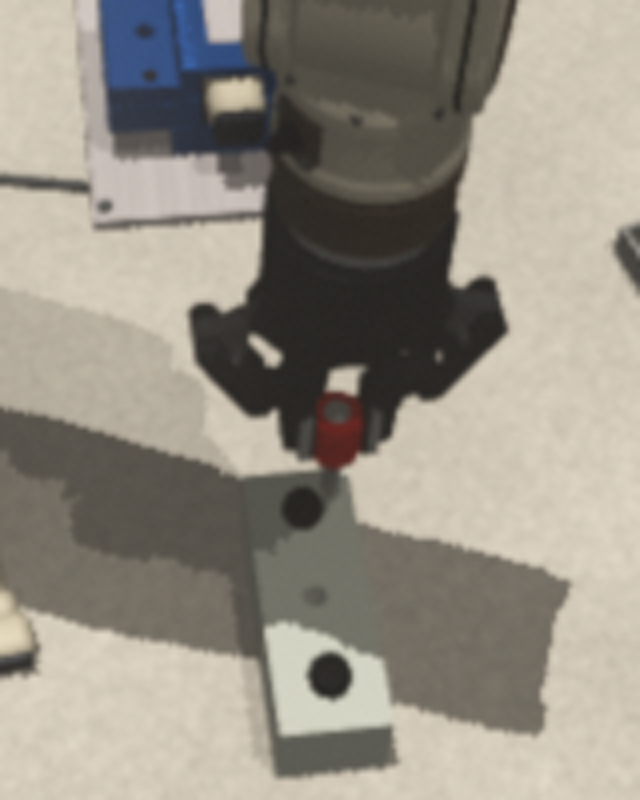

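View pics/c10.png

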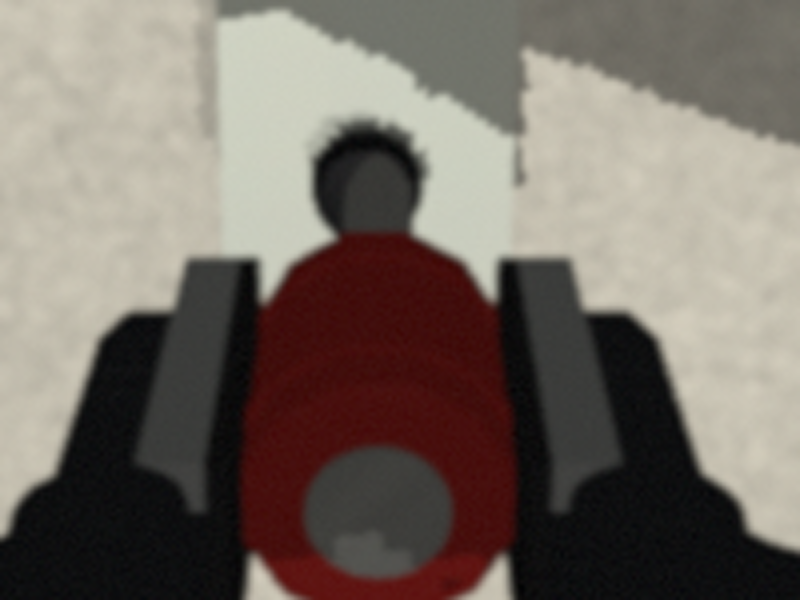

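```bash
cat >> h.py <<'E'
def toolproj(w,pts):
    Rt=R.from_quat(w['rot']).as_matrix(); return proj(w,(Rt@np.array(pts,float).T).T+w['eef'])
def toolunproj(w,u,v,tz):
    # intersect with plane tool z = tz
    Rc,c=campose(w); Rt=R.from_quat(w['rot']).as_matrix()
    r=Rt.T@(Rc@(np.linalg.inv(w['mtx'])@[u,v,1.])); o=Rt.T@(c-w['eef'])
    return o+r*(tz-o[2])/r[2]
E
python3 - <<'E'
from h import *
for n,(a,b),(u0,v0) in (("w5",(383,549),(220,220)),("w6",(378,512),(220,230))):
    w=load(n); p=toolunproj(w,u0+(a+.5)/4-.5,v0+(b+.5)/4-.5,.0469); print(n,p)
    for y in (-.001,0,.001):
        print((toolproj(w,[(p[0],y,.0469),(p[0],y-.004,.0769),(p[0],y-.002,.1179),(p[0],y,.1179),(p[0],y-.004,.1099)])-[u0,v0])*4)
E
```

```text
w5 [ 2.19340345e-04 -9.12323496e-05  4.69000000e-02]
[[381.51062112 537.81525707]
 [380.79662219 322.85599826]
 [380.09433957 182.29006906]
 [380.08303668 197.59636759]
 [380.21864656 192.3841514 ]]
[[381.49893616 548.47005322]
 [380.78825297 332.1251459 ]
 [380.08867954 189.95485292]
 [380.07741093 205.21471886]
 [380.21254927 200.35828519]]
[[381.48730421 559.07650979]
 [380.77991535 341.3593006 ]
 [380.08303668 197.59636759]
 [380.07180221 212.8100119 ]
 [380.20647128 208.3071847 ]]
w6 [-0.00018767  0.0001938   0.0469    ]
[[376.50023572 497.78604949]
 [376.63378894 282.81686619]
 [376.75323388 142.24204387]
 [376.75220192 157.54845518]
 [376.73457818 152.33745904]]
[[376.50003818 508.44076573]
 [376.63337201 292.08603757]
 [376.75271711 149.90688603]
 [376.75168828 165.16685713]
 [376.73406905 160.31165355]]
[[376.49984153 519.04713517]
 [376.63295666 301.3202104 ]
 [376.75220192 157.54845518]
 [376.75117621 172.7621971 ]
 [376.73356153 168.26060962]]
```

Request:
drive_tool(
  steps=[0, 0, 0, 0, 0, -6.8, 1, 0, 0, 0, 0, 0, -6.8, 1, 0, 0, 0, 0, 0, -6.8, 1, 0, 0, 0, 0, 0, -6.8, 1, 0, 0, 0, 0, 0, -6.8, 1, 0, 0, 0, 0, 0, -6.8, 1, 0, 0, 0, 0, 0, -6.8, 1, 0, 0, 0, 0, 0, -6.8, 1],
)

```text
clock: 10.53
eef_pos: [0.4489, -0.2914, 0.2634]
tool_rot: [0.924, 0.382, -0.002, -0.002]
ft_force: [-1.3, -0.7, -0.7]
grip_width: 0.0221
```

Request:
drive_tool(
  steps=[0, 0, 0, 0, 0, -6.8, 1, 0, 0, 0, 0, 0, -6.8, 1, 0, 0, 0, 0, 0, -6.8, 1, 0, 0, 0, 0, 0, -6.8, 1, 0, 0, 0, 0, 0, -6.8, 1, 0, 0, 0, 0, 0, 0, 1, 0, 0, 0, 0, 0, 0, 1],
)

```text
clock: 11.12
eef_pos: [0.4492, -0.2916, 0.2642]
tool_rot: [0.775, 0.632, -0.001, -0.002]
ft_force: [0.2, 0.0, -1.4]
grip_width: 0.0219
```

Request:
drive_tool(
  steps=[0.016, -0.0026, 0, 0, 0, 0, 1, 0.034, -0.0055, 0, 0, 0, 0, 1, 0.034, -0.0055, 0, 0, 0, 0, 1, 0.034, -0.0055, 0, 0, 0, 0, 1, 0.034, -0.0055, 0, 0, 0, 0, 1, 0.034, -0.0055, 0, 0, 0, 0, 1, 0.034, -0.0055, 0, 0, 0, 0, 1, 0.034, -0.0055, 0, 0, 0, 0, 1],
)

```text
clock: 11.78
eef_pos: [0.4595, -0.0334, 0.2656]
tool_rot: [0.775, 0.632, -0.001, -0.001]
ft_force: [1.2, 0.2, -1.0]
grip_width: 0.0224
```

Request:
drive_tool(
  steps=[0.034, -0.0055, 0, 0, 0, 0, 1, 0.034, -0.0055, 0, 0, 0, 0, 1, 0.026, -0.0045, 0, 0, 0, 0, 1, 0.012, -0.002, 0, 0, 0, 0, 1, 0, 0, 0, 0, 0, 0, 1, 0, 0, 0, 0, 0, 0, 1, 0, 0, 0, 0, 0, 0, 1],
)

```text
clock: 12.37
eef_pos: [0.4638, 0.0718, 0.2659]
tool_rot: [0.775, 0.632, -0.001, -0.0]
ft_force: [0.1, 0.8, -1.1]
grip_width: 0.0223
```

```bash
python3 - <<'E'
from snap import *
snap("wrist","w7")
w=load("w7"); crop(w,220,220,420,370,4,"c12.png")
Rt=R.from_quat(w['rot']).as_matrix(); print(Rt.round(4)); print(Rt.T@(np.array([.4650,.0721,.072])-w['eef']))
E
```

```text
{'clock': np.float64(12.3667), 'joint_pos': array([ 1.5390e-01,  2.0210e-01, -1.4530e-01,  1.2247e+00, -4.0000e-04,
        3.5550e-01]), 'eef_pos': array([0.4638, 0.0718, 0.2659]), 'tool_rot': array([ 7.747e-01,  6.323e-01, -7.000e-04, -2.000e-04]), 'ft_force': array([ 0.051 ,  0.7578, -1.0903]), 'grip_width': np.float64(0.0223)}
[[ 2.003e-01  9.797e-01 -1.300e-03]
 [ 9.797e-01 -2.003e-01 -6.000e-04]
 [-9.000e-04 -1.100e-03 -1.000e+00]]
[0.00067694 0.00136948 0.19390057]
```

View pics/w7.png

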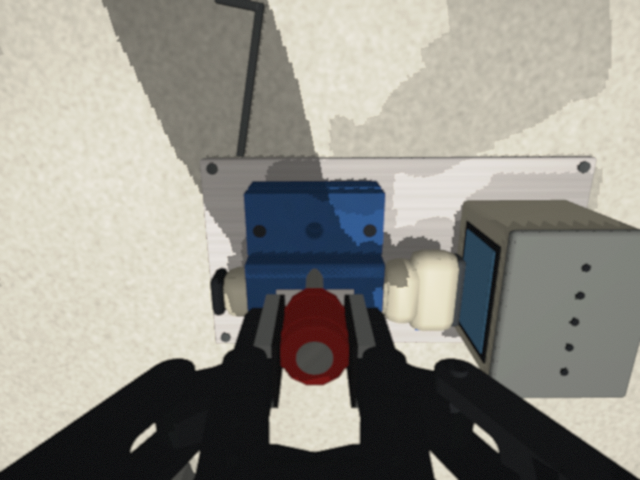

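View pics/c12.png

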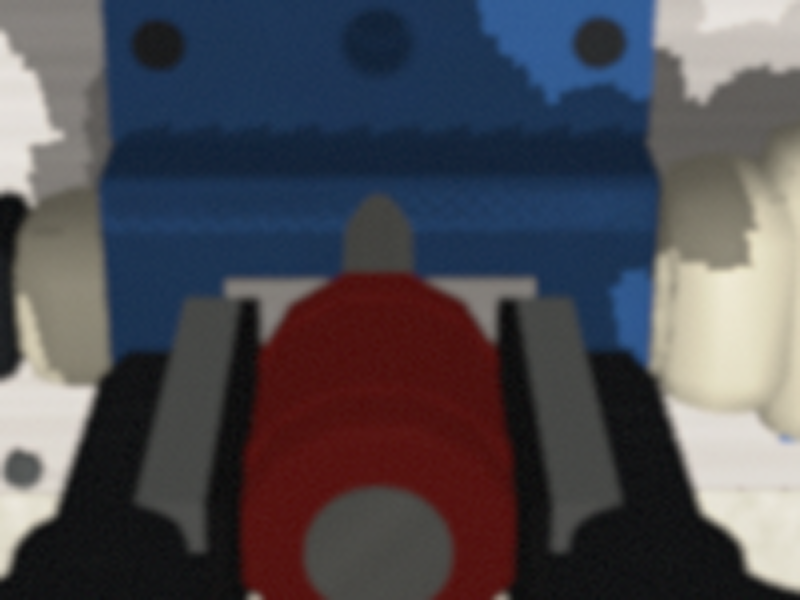

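```bash
python3 - <<'E'
from h import *
w=load("w7")
print(toolunproj(w,314.1,230.1,.1901), toolunproj(w,220+378.5/4-.5,220+549.5/4-.5,.0469))
print((toolproj(w,[(0,-.002,.1179),(0,0,.0469),(0.0,-.004,.1099)])-[220,220])*4)
P=unproj(w,314.1,230.1,z=.0758);print(P,hold(P))
E
```

```text
[0.00060313 0.00191766 0.1901    ] [0.00057354 0.00030045 0.0469    ]
[[371.57491051 186.95306689]
 [369.41294979 544.30346572]
 [371.38776604 197.23342921]]
[0.46552719 0.07192036 0.0758    ] [-48.98608884  -0.31801471  75.8       ]
```

Request:
drive_tool(
  steps=[0, 0.001, 0.02, 0, 0, 0, 1, 0, 0, 0.025, 0, 0, 0, 1, 0, 0, 0.015, 0, 0, 0, 1, 0, 0, 0.004, 0, 0, 0, 1, 0, 0, 0, 0, 0, 0, 1, 0, 0, 0, 0, 0, 0, 1],
)

```text
clock: 12.92
eef_pos: [0.4655, 0.0715, 0.203]
tool_rot: [0.775, 0.632, 0.0, 0.0]
ft_force: [1.6, 0.6, -0.6]
grip_width: 0.0221
```

```bash
python3 - <<'E'
from snap import *
snap("wrist","w8")
w=load("w8"); crop(w,220,220,420,370,4,"c13.png")
print(hold(w['eef']))
E
```

```text
{'clock': np.float64(12.9167), 'joint_pos': array([ 1.5240e-01,  2.5520e-01, -2.5070e-01,  1.0644e+00, -1.0000e-04,
        3.5420e-01]), 'eef_pos': array([0.4655, 0.0715, 0.203 ]), 'tool_rot': array([7.747e-01, 6.323e-01, 2.000e-04, 2.000e-04]), 'ft_force': array([ 1.5691,  0.5792, -0.6333]), 'grip_width': np.float64(0.0221)}
[-48.93653615  -0.74903621 203.04645799]
```

View pics/c13.png

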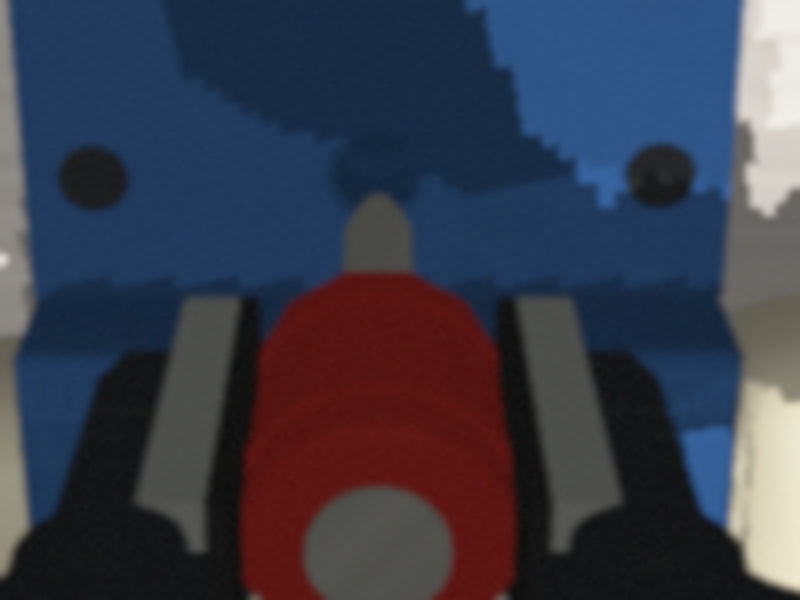

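```bash
python3 - <<'E'
from h import *
w=load("w8")
f=lambda a,b,z: toolunproj(w,220+(a+.5)/4-.5,220+(b+.5)/4-.5,z)
print("hole",f(377,174,.1272),"screws",f(94,177,.1272),f(661,174,.1272)); print("tip",f(378,209,.1179),"cap",f(378,549,.0469),"far tip edge",f(378,193,.1179))
print((toolproj(w,[(0,-.002,.1179),(0,.0,.1179),(0.0,-.004,.1099)])-[220,220])*4)
E
```

```text
hole [ 0.00049584 -0.0001769   0.1272    ] screws [-0.03538524  0.00022955  0.1272    ] [ 0.03648668 -0.00017454  0.1272    ]
tip [0.00061957 0.00066875 0.1179    ] cap [0.00059634 0.00027873 0.0469    ] far tip edge [ 0.00061944 -0.00142968  0.1179    ]
[[371.3843131  187.13411699]
 [371.39873978 202.41234867]
 [371.19068139 197.41995637]]
```

Request:
drive_tool(
  steps=[0, -0.0007, 0.002, 0, 0, 0, 1, 0, 0, 0.003, 0, 0, 0, 1, 0, 0, 0.004, 0, 0, 0, 1, 0, 0, 0.004, 0, 0, 0, 1, 0, 0, 0.003, 0, 0, 0, 1, 0, 0, 0, 0, 0, 0, 1],
)

```text
clock: 13.47
eef_pos: [0.4639, 0.0723, 0.1856]
tool_rot: [0.774, 0.633, -0.001, -0.0]
ft_force: [-0.1, 0.3, -1.0]
grip_width: 0.0222
```

```bash
python3 - <<'E'
from snap import *
snap("wrist","w9")
w=load("w9"); crop(w,220,220,420,370,4,"c14.png")
print(hold(w['eef']))
E
```

```text
{'clock': np.float64(13.4667), 'joint_pos': array([ 0.1546,  0.2715, -0.2792,  1.0217,  0.    ,  0.3546]), 'eef_pos': array([0.4639, 0.0723, 0.1856]), 'tool_rot': array([ 7.742e-01,  6.330e-01, -7.000e-04, -4.000e-04]), 'ft_force': array([-0.1026,  0.2514, -1.0266]), 'grip_width': np.float64(0.0222)}
[-50.68521463  -0.29419404 185.64287206]
```

View pics/c14.png

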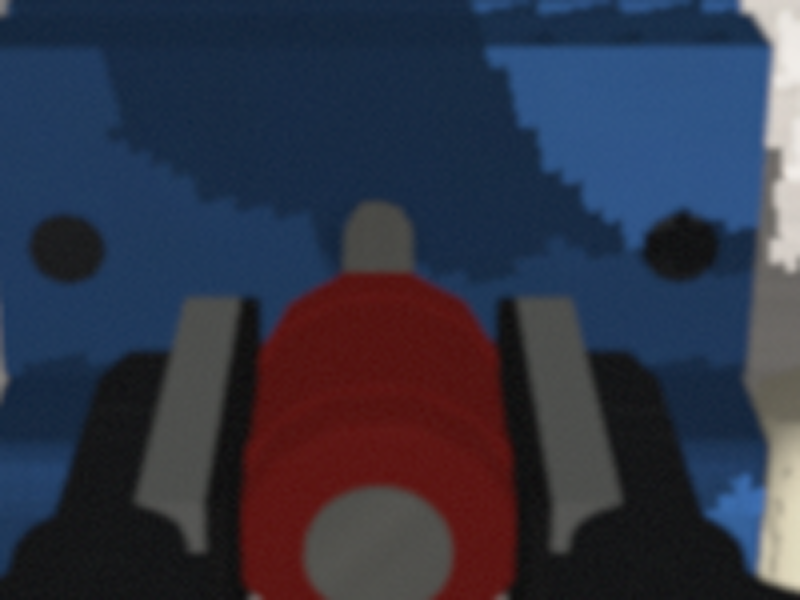

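Request:
drive_tool(
  steps=[0, 0, 0, 0, 0, 0, 1, 0, 0, 0, 0, 0, 0, 1, 0, 0, 0, 0, 0, 0, 1],
)

```text
clock: 13.77
eef_pos: [0.4646, 0.0723, 0.1867]
tool_rot: [0.774, 0.633, 0.0, 0.0]
ft_force: [-0.4, 1.2, -0.6]
grip_width: 0.0222
```

```bash
python3 - <<'E'
from snap import *
snap("wrist","w10")
w=load("w10"); crop(w,220,220,420,370,4,"c15.png")
print(hold(w['eef']))
o=bot.get_obs(); print(hold(o['eef_pos']),o['ft_force'])
E
```

```text
{'clock': np.float64(13.7667), 'joint_pos': array([ 0.1545,  0.2705, -0.2776,  1.0223, -0.    ,  0.3546]), 'eef_pos': array([0.4646, 0.0723, 0.1867]), 'tool_rot': array([7.742e-01, 6.329e-01, 2.000e-04, 1.000e-04]), 'ft_force': array([-0.3856,  1.1733, -0.5939]), 'grip_width': np.float64(0.0222)}
[-5.00089407e+01 -1.09983844e-01  1.86663891e+02]
[-5.00324954e+01 -1.24268249e-01  1.86660100e+02] [ 0.10082879 -0.2666397  -0.48682947]
```

View pics/c15.png

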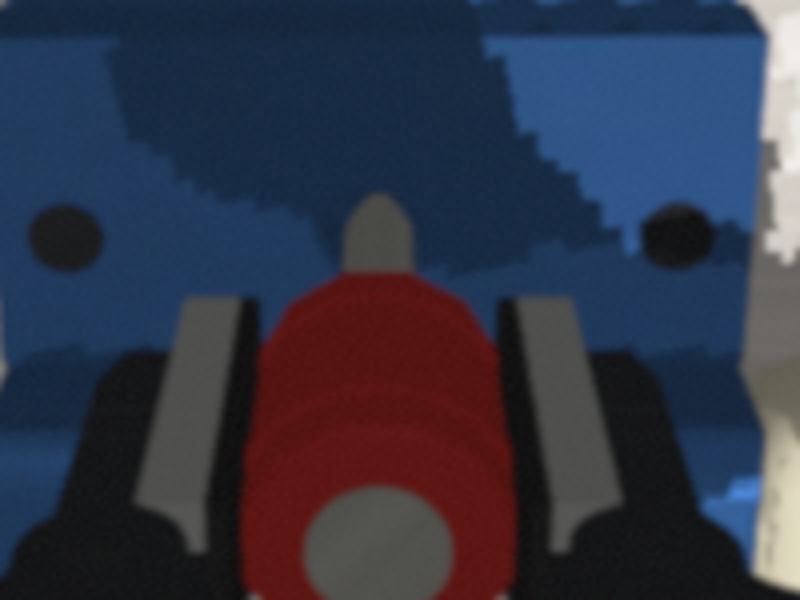

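```bash
python3 - <<'E'
from h import *
w=load("w10")
f=lambda a,b,z: toolunproj(w,220+(a+.5)/4-.5,220+(b+.5)/4-.5,z)
print("screws",f(66,237,.1109),f(677,236,.1109)); print("tip far edge",f(378,193,.1179),"cap",f(378,549,.0469))
E
```

```text
screws [-0.03610908  0.00126446  0.1109    ] [0.03579022 0.00114294 0.1109    ]
tip far edge [ 0.00060882 -0.00142053  0.1179    ] cap [0.00058653 0.00028911 0.0469    ]
```

Request:
drive_tool(
  steps=[-0.0007, 0.0003, 0, 0, 0, 0, 1, 0, 0, 0, 0, 0, 0, 1, 0, 0, 0.003, 0, 0, 0, 1, 0, 0, 0.003, 0, 0, 0, 1, 0, 0, 0.003, 0, 0, 0, 1, 0, 0, 0.003, 0, 0, 0, 1, 0, 0, 0, 0, 0, 0, 1, 0, 0, 0, 0, 0, 0, 1],
)

```text
clock: 14.48
eef_pos: [0.4643, 0.0715, 0.1741]
tool_rot: [0.774, 0.633, -0.0, -0.0]
ft_force: [0.3, 0.1, 0.1]
grip_width: 0.0221
```

Request:
drive_tool(
  steps=[0, 0, 0.002, 0, 0, 0, 1, 0, 0, 0.003, 0, 0, 0, 1, 0, 0, 0.003, 0, 0, 0, 1, 0, 0, 0.003, 0, 0, 0, 1, 0, 0, 0, 0, 0, 0, 1, 0, 0, 0, 0, 0, 0, 1],
)

```text
clock: 14.98
eef_pos: [0.4643, 0.0715, 0.1632]
tool_rot: [0.774, 0.633, -0.0, -0.0]
ft_force: [0.8, -0.1, -0.6]
grip_width: 0.0222
```

Request:
drive_tool(
  steps=[0, 0, 0.003, 0, 0, 0, 1, 0, 0, 0.003, 0, 0, 0, 1, 0, 0, 0.003, 0, 0, 0, 1, 0, 0, 0.002, 0, 0, 0, 1, 0, 0, 0, 0, 0, 0, 1, 0, 0, 0, 0, 0, 0, 1],
)

```text
clock: 15.48
eef_pos: [0.4644, 0.0716, 0.1523]
tool_rot: [0.774, 0.633, -0.0, -0.0]
ft_force: [-0.6, 0.3, -0.2]
grip_width: 0.0221
```

Request:
drive_tool(
  steps=[0, 0, 0.001, 0, 0, 0, 1, 0, 0, 0.001, 0, 0, 0, 1, 0, 0, 0.001, 0, 0, 0, 1, 0, 0, 0, 0, 0, 0, 1, 0, 0, 0, 0, 0, 0, 1],
)

```text
clock: 15.9
eef_pos: [0.4643, 0.0716, 0.1497]
tool_rot: [0.774, 0.633, -0.0, -0.0]
ft_force: [-2.3, 0.7, 4.1]
grip_width: 0.0219
```

Request:
drive_tool(
  steps=[0, 0, 0.0005, 0, 0, 0, 1, 0, 0, 0.0005, 0, 0, 0, 1, 0, 0, 0.0005, 0, 0, 0, 1, 0, 0, 0, 0, 0, 0, 1, 0, 0, 0, 0, 0, 0, 1],
)

```text
clock: 16.32
eef_pos: [0.4642, 0.0716, 0.1489]
tool_rot: [0.774, 0.633, -0.0, -0.0]
ft_force: [-6.4, -0.6, 10.8]
grip_width: 0.0221
```

Request:
drive_tool(
  steps=[0, -0.0005, 0.0004, 0, 0, 0, 1, 0, 0, 0.0004, 0, 0, 0, 1, 0, 0, 0, 0, 0, 0, 1, 0, 0, 0, 0, 0, 0, 1],
)

```text
clock: 16.65
eef_pos: [0.4641, 0.0717, 0.1488]
tool_rot: [0.774, 0.633, 0.0, 0.0]
ft_force: [-5.9, -0.6, 14.6]
grip_width: 0.0219
```

```bash
python3 - <<'E'
from snap import *
snap("wrist","w11"); snap("side","s11"); snap("top","t11")
w=load("w11"); crop(w,180,180,420,360,3,"c16.png")
w=load("s11"); crop(w,270,150,430,300,4,"c17.png")
w=load("w11");print(hold(w['eef']))
for u,v in ((250,262),(380,262),(250,250),(380,250)): print(u,v,unproj(w,u,v)[2])
E
```

```text
{'clock': np.float64(16.65), 'joint_pos': array([ 0.1532,  0.3126, -0.3327,  0.9244, -0.    ,  0.3534]), 'eef_pos': array([0.4641, 0.0717, 0.1488]), 'tool_rot': array([7.742e-01, 6.329e-01, 4.000e-04, 3.000e-04]), 'ft_force': array([-5.8823, -0.5986, 14.6054]), 'grip_width': np.float64(0.0219)}
{'clock': np.float64(16.7), 'joint_pos': array([ 1.532e-01,  3.126e-01, -3.327e-01,  9.244e-01, -1.000e-04,
        3.533e-01]), 'eef_pos': array([0.4641, 0.0717, 0.1488]), 'tool_rot': array([7.742e-01, 6.329e-01, 5.000e-04, 3.000e-04]), 'ft_force': array([-5.9003,  0.94  , 14.3011]), 'grip_width': np.float64(0.0224)}
{'clock': np.float64(16.75), 'joint_pos': array([ 1.532e-01,  3.126e-01, -3.327e-01,  9.244e-01, -1.000e-04,
        3.534e-01]), 'eef_pos': array([0.4641, 0.0716, 0.1488]), 'tool_rot': array([7.742e-01, 6.329e-01, 5.000e-04, 3.000e-04]), 'ft_force': array([-5.3977, -1.3068, 15.2692]), 'grip_width': np.float64(0.0222)}
[-50.35610282  -0.86914115 148.77247579]
250 262 0.0707895203469259
380 262 0.07001922454481749
250 250 0.06783958566959714
380 250 0.06810174410479017
```

View pics/w11.png

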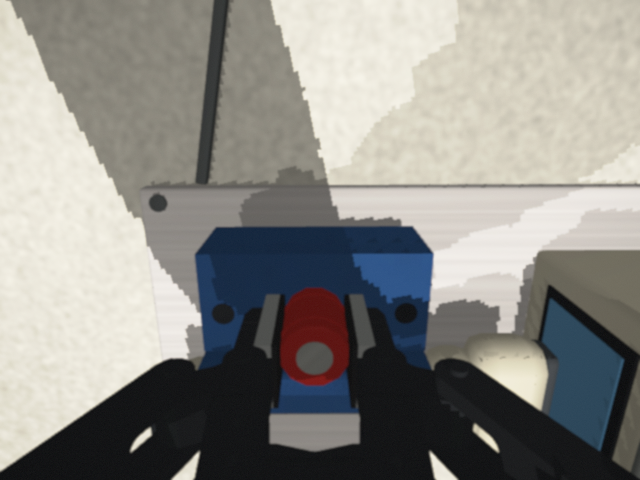

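View pics/c17.png

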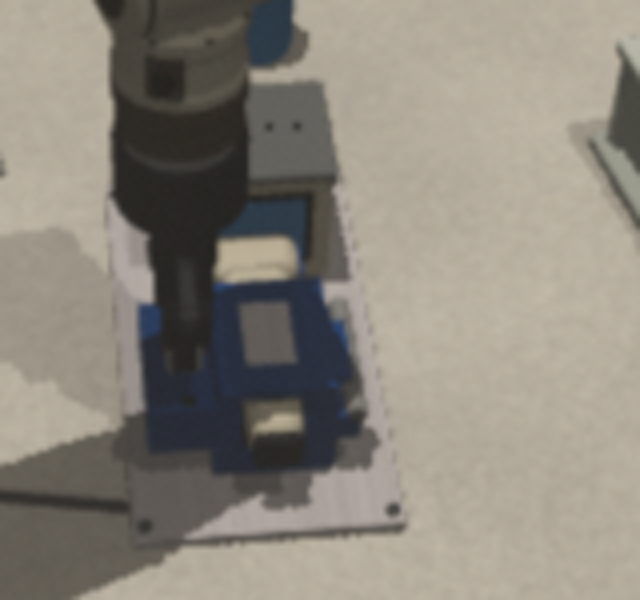

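```bash
python3 - <<'E'
from h import *
w=load("w11")
for u,v in ((215,275),(235,280),(400,280),(420,280),(225,340),(412,335)): 
    P=unproj(w,u,v); print(u,v,P.round(4),hold(P).round(1))
for n,t in (("top0","t11"),("side0","s11")):
    a=load(n)['p'].astype(int); b=load(t)['p'].astype(int)
    d=(np.abs(a-b).max(2)>60).astype(np.uint8)
    cv2.imwrite(f"pics/diff_{t}.png",np.hstack([b[:,:,::-1].astype(np.uint8),cv2.merge([d*255]*3)])[:, :, :] if 0 else np.where(d[...,None]>0,[0,0,255],b[:,:,::-1]).astype(np.uint8))
E
```

```text
215 275 [0.4417 0.0382 0.0716] [-65.6 -38.1  71.6]
235 280 [0.4453 0.0451 0.0715] [-63.5 -30.6  71.5]
400 280 [0.4577 0.107  0.072 ] [-63.7  32.5  72. ]
420 280 [0.4589 0.1144 0.0725] [-63.9  40.1  72.5]
225 340 [0.47   0.0345 0.0716] [-37.2 -36.1  71.6]
412 335 [0.4827 0.1085 0.0716] [-39.4  39.   71.6]
```

View pics/diff_t11.png

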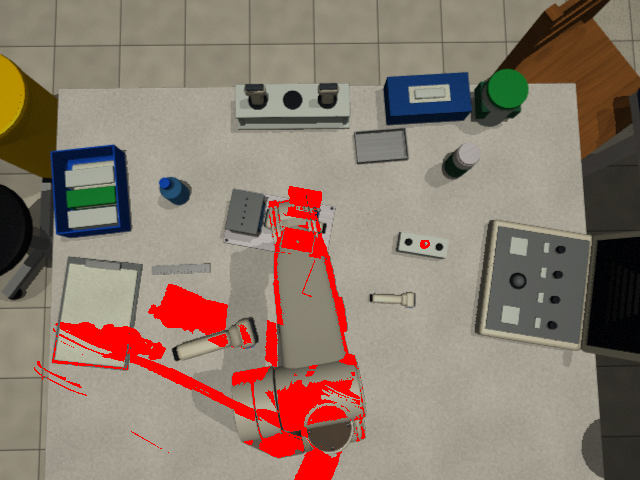

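```bash
python3 -c "
from workcell import bot,job_done
o=bot.get_obs();print(o['clock'],o['eef_pos'],o['ft_force'],o['grip_width']);print(job_done())
o=bot.get_obs();print(o['clock'],o['eef_pos'],o['ft_force'],o['grip_width'])"
```

```text
16.8 [0.46409319 0.07162097 0.14878351] [-6.4469511   0.42176573 13.87873664] 0.022164869839576325
the job is handed in; nothing more can be done
None
the job is handed in; nothing more can be done
```

The probe is clamped and handed in at 16.8 s. I swung the jaw shut over it, took the red-headed pin from the block and pushed it through both holes. The arm is still holding the pin's head and pressing down.

**Last checks:**
- **Jaw:** the top of its lug measured 71.5 to 72.5 mm above the table at six points, against 72 mm when fully shut.
- **Pin:** from the tool's height, its shoulder sits at about 71.9 mm (72 mm is home). The camera showed no sign of it slipping in the grip.
- **Press:** the force sensor showed about 14 N upward, roughly 15 N after allowing for the sensor's offset. About 7 N is needed to keep the jaw shut.
- **Everything else:** a before-and-after top picture showed no other object moved, except where the arm blocks the view. In the last side and wrist pictures the probe is still in the holder.

**Two readings were off:**
- **Sideways force:** there is a steady push of about 6 N on the tool, towards the robot. A 0.5 mm shift reduced it only slightly.
- **Grip width:** the gripper reads 22 mm on the 24 mm head, but the hold stayed steady.

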